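# Make up two sample kits from the bench stock

### The arm

A 6-joint arm with a two-finger parallel gripper is mounted at the origin on a cart in front of the work surface, level with it; the furniture and walls round the work are solid. World frame = base frame: x ahead of the robot, y to its left, z up, the work surface at z = 0. Lengths are in m, angles in rad, forces in N, time in s.
With the tool pointing down it reaches from about 0.2 to 0.875 m from the base axis. Payload 3.4 kg.
Tool frame: the origin (TCP) lies at the very end of the fingers, on their centre line; the grasp point (between the pads) lies 19 mm behind it; z points along the fingers, y is the line along which they close (so a half turn about z gives the same grasp; the last joint's range is limited). The gripper opens to 94 mm and grips with 3 to 60 N. Pads are 16 mm wide; open, the fingers measure 119 mm over their backs; the gripper's body (75 mm by 177 mm) begins 78 mm behind the grasp point.
Start: joints at [1.038, 0.276, 1.505, -0, 1.361, -0.121], TCP at [0.23, 0.527, 0.183] pointing down, gripper open.
Joint ranges: [-2.89, 2.89], [-0.75, 2.08], [0.22, 2.7], [-1.18, 4.32], [0.11, 2.71], [-2.7, 2.7]. Speed limits (rad/s): [2.57, 2.57, 3.14, 3.14, 3.14, 3.14].

### API

Orientations are given as a 3x3 rotation matrix whose columns are the frame's x, y, z axes.
In Python, from plant import ctrl, cams, ticket gives the robot as it stands. The module is installed in compiled form; this text tells all that it offers.
- The arm moves only by the tool apply_moves, never from a script. Its argument "commands" is a list of rows, each an object of numbers: "dx", "dy", "dz": the shift along the tool's x, y, z normalised to -1 to 1, where 1 is 30 mm; "turn": the turn about the tool's z normalised to -1 to 1, where 1 is 0.1 rad; "claw": the opening, from -1 (shut) to 1 (fully open). In form: [{"dx": .., "dy": .., "dz": .., "turn": .., "claw": ..}, ...]. A call has 1 to 12 rows; each row shifts and turns the commanded pose from where the row before left it, along the tool's axes as they then stand; what a row does not reach is not made up. A row lasts 1/10 s, in which the tool goes at most 50 mm and 8.59 degrees, less where a joint would pass 70% of its speed; a pose out of reach is approached as far as the arm can. A call with a number of a shift or a turn outside -1 to 1 is refused whole. A call with a gripper value outside its range is refused whole. The fingers move at their own pace and stop on an object; the grip force is fixed at half the most. Time passes only in rows, so rows that do not move let the fingers close. It gives the time, the measured TCP pose, the force, the opening and the grip force at its end, in the units of the state.
- ctrl.observe(): the state, without advancing time (a new reading comes with each control period).
- cams.get_image(name): name is "scene" or "top" or "wrist"; returns the picture (384x512x3 uint8, red, green, blue); there is no depth.
- cams.calibration(name): a dict with "mtx" (3x3 intrinsics, pixels), "eye" and "attitude" of the camera in the world. Camera axes: x right, y down, z forward; pixel columns grow to the right and rows downward; lengths in m; the calibration is good to about 2 mm. A picture is of the moment at which its call begins: read the wrist's pose just before it. calibration takes no time and is no camera call; for the wrist camera it gives the pose at the moment of the call.
- ticket.sign_off(): hands the job in; it is judged then, once.
The state is a dict: "t": time; "qpos": joint angles; "dq": joint speeds; "tau": joint torques, N m; "eef_pos": TCP position; "orientation": TCP orientation; "contact_force": force on the tool from outside, world axes, zero at the start; "moment": the same for the moment, N m; "gripper_width": opening from 0.0 (shut) to 1.0 (fully open); "finger_force": force on a finger pad.
Only numpy, scipy, OpenCV 4.12 (cv2) and the standard library are available. Lean on these libraries where they do the work, as an engineer would, in place of code of your own. Each camera call takes 0.05 s, during which the arm holds its last target. There are 200 camera calls.

### The job

Make up the two sample kits in the trays: into the yellow tray go the amber bottle, the orange-capped tube and one of the blue-capped tubes; into the green tray go the clear water bottle with the white cap and the other blue-capped tube. Bottles stand in the large pocket and tubes in the small ones, one to a pocket (either small pocket will do), each upright on the pocket floor; set them down rather than drop them, tip nothing over, and leave the note block, the timer and the tape where they are.

Things in the scene. Friction and masses are not known exactly. Their poses are not given: they have to be found in the camera images.
- amber_bottle: Amber (brown) glass reagent bottle with a blue screw cap, upright; body 56 mm in diameter and straight from the bench to about 75 mm, shoulder above, cap 36 mm in diameter from 86 to 107 mm. Origin at the centre of its underside, z up. 0.2 to 0.45 kg; grip it round the body.
- water_bottle: Clear plastic water sample bottle with a white screw cap and a green band round it, upright; body 58 mm in diameter and straight from the bench to about 75 mm, shoulder above, 128 mm high in all. Origin at the centre of its underside, z up. 0.1 to 0.25 kg; grip it round the body.
- tube_orange: 50 ml plastic tube with an orange screw cap, standing upright on its flat foot; body 29 mm in diameter from the bench up to 98 mm, cap 34 mm in diameter from 98 to 112 mm. Round, origin at the centre of its underside, z up the tube; about 50 g. 
- tube_blue_a: 50 ml plastic tube with a blue screw cap, standing upright on its flat foot; body 29 mm in diameter from the bench up to 98 mm, cap 34 mm in diameter from 98 to 112 mm. Round, origin at the centre of its underside, z up the tube; about 50 g. One of two alike. The tall instrument behind has its front at x = 0.59 m for all y above -0.08 m.
- tube_blue_b: 50 ml plastic tube with a blue screw cap, standing upright on its flat foot; body 29 mm in diameter from the bench up to 98 mm, cap 34 mm in diameter from 98 to 112 mm. Round, origin at the centre of its underside, z up the tube; about 50 g. The other of the two alike.
- tray_yellow: Yellow kit tray fixed to the bench, 148 mm along its x, 136 mm along its y, walls 28 mm high, floor 5 mm thick; yaw within 0.35 rad. Origin at the centre of its underside. Open pockets with a dark pad on the floor: one bottle pocket 76 x 76 mm centred at x +32, y 0 mm (far half), two tube pockets 54 x 54 mm centred at x -43, y +37 and x -43, y -37 mm (near half). 
- tray_green: Green kit tray fixed to the bench, 148 mm along its x, 136 mm along its y, walls 28 mm high, floor 5 mm thick; yaw within 0.35 rad. Origin at the centre of its underside. Open pockets with a dark pad on the floor: one bottle pocket 76 x 76 mm centred at x +32, y 0 mm (far half), two tube pockets 54 x 54 mm centred at x -43, y +37 and x -43, y -37 mm (near half). 
- note_block: Block of yellow paper notes lying flat, 76 x 76 x 18 mm, origin at the centre of its underside. Not part of the kits; leave it where it is.
- lab_timer: White timer lying face up, 66 x 66 x 20 mm, origin at the centre of its underside. Not part of the kits; leave it where it is.
- tape_roll: Roll of beige adhesive tape lying flat, 104 mm across, 25 mm high, origin at the centre of its underside. Not part of the kits; leave it where it is.
Not all that is in view belongs to the job. Of the things that look like the tube_orange, take the one that is farthest to the robot's left at the start.

How it is judged:
By the outcome, as a careful person would: the job done as asked, in the order asked, and still so for the second after the job is handed in, with the robot touching nothing.
It also fails if it takes over 125 s, if anything falls off the work surface, if the arm or the gripper's body presses on something with over 40 N, if the wrist force passes 120 N, or if a joint passes its speed limit or range.

## Working session

There is one attempt and no reset: what is moved stays moved. The work goes in short steps, Python scripts to look and compute and a tool call to move; the robot and the scene stay as the last step left them, time stands still between calls to the robot, and variables do not carry over. Pictures are saved under pics/ and viewed, at most 14 in all, crops included, and the job is handed in when it is done.

Besides the shell and the picture viewer there is one more tool, called after ">>>" by a JSON object that holds its "op" and its "data". apply_moves: Moves the arm, as the interface text tells. Its arguments: {"type":"object","properties":{"commands":{"type":"array"}},"required":["commands"]}

```bash
mkdir -p pics
python3 - <<'E'
from plant import ctrl,cams
import cv2,numpy as np
s=ctrl.observe();print({k:np.round(v,3).tolist() for k,v in s.items()})
for n in("scene","top"):
    cv2.imwrite(f"pics/{n}0.png",cv2.resize(cams.get_image(n)[...,::-1],(768,576),interpolation=cv2.INTER_CUBIC))
    c=cams.calibration(n);print(n,{k:np.round(v,4).tolist() for k,v in c.items()})
E
```

```text
{'t': 0.0, 'qpos': [1.038, 0.277, 1.506, -0.0, 1.361, -0.121], 'dq': [-0.001, 0.001, -0.001, 0.001, -0.0, 0.001], 'tau': [-0.001, -40.457, -23.723, 0.07, 0.034, -0.0], 'eef_pos': [0.23, 0.526, 0.182], 'orientation': [[-0.916, 0.4, -0.001], [0.4, 0.916, -0.002], [0.0, -0.002, -1.0]], 'contact_force': [0.119, 0.223, 0.317], 'moment': [-0.015, 0.028, 0.033], 'finger_force': 0.0, 'gripper_width': 1.003}
scene {'mtx': [[384.1694, 0.0, 259.3659], [0.0, 384.1694, 192.5287], [0.0, 0.0, 1.0]], 'eye': [-0.4041, -0.5541, 0.7657], 'attitude': [[0.4641, -0.4861, 0.7405], [-0.8857, -0.2669, 0.3798], [0.013, -0.8321, -0.5544]]}
top {'mtx': [[410.0362, 0.0, 253.2676], [0.0, 410.0362, 190.8837], [0.0, 0.0, 1.0]], 'eye': [0.4429, -0.0386, 1.5876], 'attitude': [[0.0195, -0.9978, 0.064], [-0.9998, -0.0197, -0.003], [0.0042, -0.0639, -0.9979]]}
```

View pics/scene0.png

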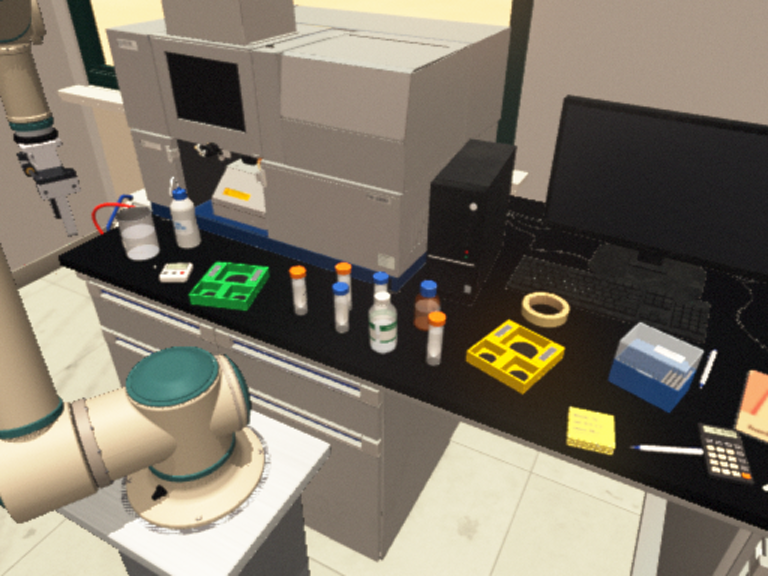

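View pics/top0.png

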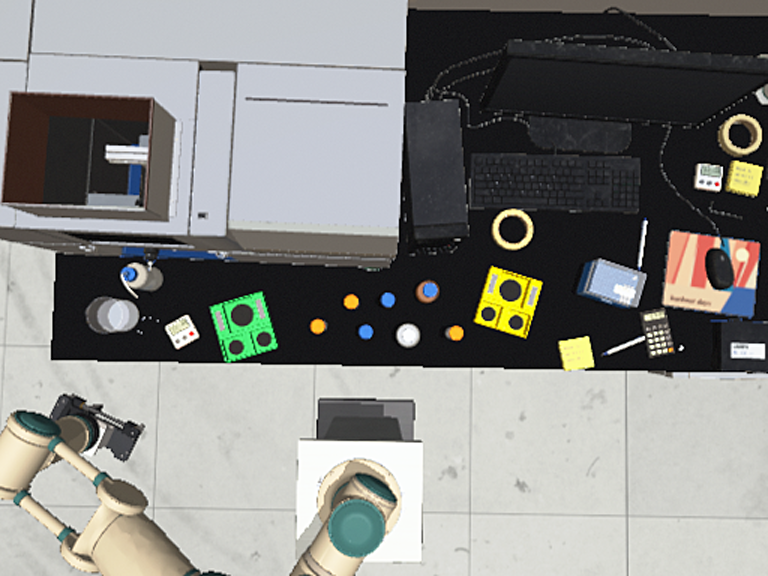

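Top view (768×576): the orange-capped look-alikes are at (318,326), (350,301) and (455,333), and the leftmost is (318,326). The blue-capped tubes are at (388,299) and (366,331). The other blue caps are the amber bottle at (428,290) and the wash bottle at (128,274). The white cap is at (407,335). The green tray is at (244,326) and the yellow tray at (509,302). Next I'll measure these and check the choice in one crop.

```bash
cat > h.py <<'E'
from plant import ctrl,cams
import cv2,numpy as np
def ray(n,u,v,z,c=None):
    c=c or cams.calibration(n);R=np.array(c["attitude"]);e=np.array(c["eye"])
    d=R@np.linalg.solve(c["mtx"],[u,v,1]);return e+d*(z-e[2])/d[2]
def proj(n,p,c=None):
    c=c or cams.calibration(n);q=np.array(c["mtx"])@np.array(c["attitude"]).T@(np.array(p)-c["eye"]);return q[:2]/q[2]
def blobs(im,lo,hi,amin=20):
    m=cv2.inRange(cv2.cvtColor(im,cv2.COLOR_RGB2HSV),lo,hi)
    k,l,s,c=cv2.connectedComponentsWithStats(m)
    return [(c[i],s[i],l==i) for i in range(1,k) if s[i,4]>=amin]
E
python3 - <<'E'
from h import *
im=cams.get_image("top");sc=cams.get_image("scene")
for nm,lo,hi,z in(("orange",(8,150,120),(18,255,255),.112),("blue",(100,120,100),(125,255,255),.112),("white",(0,0,190),(180,40,255),.128)):
    for c,s,m in blobs(im,lo,hi):
        if 195<c[1]<230 and 200<c[0]<312 : 
            zz=.107 if nm=="blue" and c[0]>280 else z
            cc=c if nm!="white" else s[:2]+s[2:4]/2-.5
            p=ray("top",*cc,zz);print(nm,c.round(1),s,p.round(4),"scene px",proj("scene",p).round(1)*1.5)
for nm,lo,hi in(("yellow",(22,150,120),(32,255,255)),("green",(50,120,80),(75,255,255))):
    for c,s,m in blobs(im,lo,hi,400):
        ct,_=cv2.findContours(m.astype(np.uint8),cv2.RETR_EXTERNAL,cv2.CHAIN_APPROX_NONE)
        pts=np.array([ray("top",*q[0],.028)[:2] for q in ct[0]],np.float32)
        r=cv2.minAreaRect(pts);print(nm,s,np.round(r[0],4),np.round(r[1],4),r[2])
cv2.imwrite("pics/crop1.png",cv2.resize(im[165:245,130:370,::-1],(800,267),interpolation=cv2.INTER_CUBIC))
E
```

```text
orange [210.2 217.8] [206 213  10  10  25] [0.4378 0.1095 0.112 ] scene px [293.4 269.1]
blue [258.2 199.4] [254 195  10  10  77] [ 0.5072 -0.0615  0.112 ] scene px [378.75 274.35]
blue [243.2 220.5] [239 216  10  10  78] [ 0.4302 -0.009   0.112 ] scene px [338.55 285.3 ]
white [271.5 223. ] [265 216  14  15 157] [ 0.4235 -0.1099  0.128 ] scene px [380.1 293.7]
yellow [ 316  177   46   49 1024] [ 0.5113 -0.3688] [0.1398 0.1511] 73.87613677978516
green [ 140  194   45   48 1025] [0.4347 0.2997] [0.1512 0.1424] 17.75046730041504
```

View pics/crop1.png

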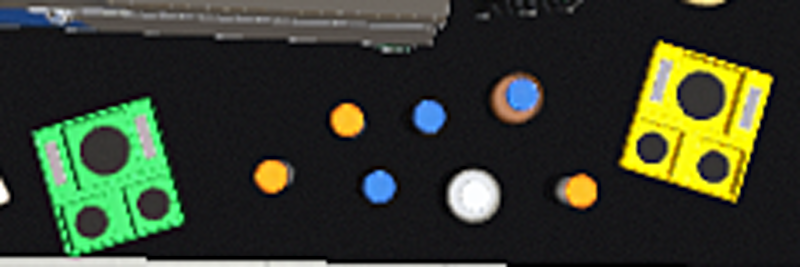

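The crop confirms it: the left orange cap at crop (272,176) is the leftmost one, with decoys at (347,120) and (580,191). The blue tubes are at (429,117) and (379,187), amber at (522,94) and white at (475,194). Next I'll refine orange and amber, and get the pocket centres from the pads.

Run:
```python
from h import *
im=cams.get_image("top");sc=cams.get_image("scene")
print("hsv",cv2.cvtColor(im,cv2.COLOR_RGB2HSV)[218,[208,210,212,214]].tolist())
for c,s,m in blobs(im,(8,150,120),(24,255,255)):
    if 195<c[1]<230 and 200<c[0]<312: print("orange",c.round(1),s,ray("top",*c,.112).round(4))
for c,s,m in blobs(im,(100,100,90),(125,255,255)):
    if c[0]<200 or not 190<c[1]<225 or c[0]>300: continue
    print("blue",c.round(1),s,ray("top",*c,.107 if c[0]>275 else .112).round(4))
for nm,lo,hi,c0,t in(("yellow",(22,150,120),(32,255,255),(.5113,-.3688),-.281),("green",(50,120,80),(75,255,255),(.4347,.2997),.31)):
    b=[x for x in blobs(im,lo,hi,400)][0]
    ct,_=cv2.findContours(b[2].astype(np.uint8),cv2.RETR_EXTERNAL,cv2.CHAIN_APPROX_NONE)
    h=np.zeros(im.shape[:2],np.uint8);cv2.fillPoly(h,[cv2.convexHull(ct[0])],255);h=cv2.erode(h,np.ones((5,5)))
    dark=((im.max(2)<75)&(h>0)).astype(np.uint8)
    k,l,s,c=cv2.connectedComponentsWithStats(dark)
    for i in range(1,k):
        if s[i,4]>15: print(nm,"pad",s[i],ray("top",*c[i],.005).round(4))
    R=np.array([[np.cos(t),-np.sin(t)],[np.sin(t),np.cos(t)]])
    for p in((.032,0),(-.043,.037),(-.043,-.037)): print("  rect",(c0+R@p).round(4))
```

```text
hsv [[21, 215, 255], [22, 213, 252], [21, 200, 252], [22, 216, 255]]
orange [233.7 200.5] [229 196  10  10  78] [0.5013 0.0269 0.112 ]
orange [211.4 217.1] [207 213  10  10  79] [0.4402 0.1053 0.112 ]
orange [304.  221.6] [300 217   9  10  74] [ 0.4306 -0.2272  0.112 ]
blue [286. 193.] [282 189   9   9  67] [ 0.5326 -0.1617  0.107 ]
blue [258.1 199.3] [254 195  10  10  76] [ 0.5073 -0.0611  0.112 ]
blue [243.3 220.6] [239 216  10  10  80] [ 0.43   -0.0094  0.112 ]
yellow pad [333 187  14  14 156] [ 0.5414 -0.3782  0.005 ]
yellow pad [321 205   9   9  66] [ 0.4802 -0.3216  0.005 ]
yellow pad [339 211   9   8  61] [ 0.4597 -0.3927  0.005 ]
  rect [ 0.542  -0.3777]
  rect [ 0.4802 -0.3213]
  rect [ 0.4597 -0.3924]
green pad [154 203  14  14 158] [0.4648 0.3112 0.005 ]
green pad [171 222   9   9  65] [0.4039 0.2533 0.005 ]
green pad [153 227   9   9  66] [0.3825 0.3238 0.005 ]
  rect [0.4652 0.3095]
  rect [0.3825 0.3218]
  rect [0.405  0.2513]
```

>>> {"op": "apply_moves", "data": {"commands": [{"dx":-0.4,"dy":-0.9,"dz":0,"turn":-0.82,"claw":1},{"dx":-0.4,"dy":-0.9,"dz":0,"turn":-0.82,"claw":1},{"dx":-0.4,"dy":-0.9,"dz":0,"turn":-0.82,"claw":1},{"dx":-0.4,"dy":-0.9,"dz":0,"turn":-0.83,"claw":1},{"dx":-0.4,"dy":-0.9,"dz":0,"turn":-0.83,"claw":1},{"dx":-0.5,"dy":-1,"dz":0,"turn":0,"claw":1},{"dx":-0.5,"dy":-1,"dz":0,"turn":0,"claw":1},{"dx":-0.5,"dy":-1,"dz":0,"turn":0,"claw":1},{"dx":-0.5,"dy":-1,"dz":0,"turn":0,"claw":1},{"dx":-0.5,"dy":-1,"dz":0,"turn":0,"claw":1},{"dx":-0.5,"dy":-1,"dz":0,"turn":0,"claw":1},{"dx":-0.5,"dy":-1,"dz":0,"turn":0,"claw":1}]}}

```text
t: 1.5
eef_pos: [0.3605, 0.1711, 0.1828]
orientation: [[-1.0, -0.0, 0.001], [-0.0, 1.0, 0.0], [-0.001, 0.0, -1.0]]
contact_force: [0.3, 0.3, -0.5]
gripper_width: 1.0
finger_force: 0.0
```

>>> {"op": "apply_moves", "data": {"commands": [{"dx":-0.48,"dy":-0.92,"dz":0,"turn":0,"claw":1},{"dx":-0.48,"dy":-0.92,"dz":0,"turn":0,"claw":1},{"dx":-0.48,"dy":-0.92,"dz":0,"turn":0,"claw":1},{"dx":-0.48,"dy":-0.92,"dz":0,"turn":0,"claw":1},{"dx":-0.48,"dy":-0.92,"dz":0,"turn":0,"claw":1},{"dx":-0.48,"dy":-0.92,"dz":0,"turn":0,"claw":1},{"dx":-0.48,"dy":-0.92,"dz":0,"turn":0,"claw":1},{"dx":-0.48,"dy":-0.92,"dz":0,"turn":0,"claw":1},{"dx":-0.48,"dy":-0.92,"dz":0,"turn":0,"claw":1},{"dx":-0.48,"dy":-0.9,"dz":0,"turn":0,"claw":1},{"dx":-0.48,"dy":-0.9,"dz":0,"turn":0,"claw":1},{"dx":0,"dy":0,"dz":0,"turn":0,"claw":1}]}}

```text
t: 2.7
eef_pos: [0.5205, -0.1334, 0.1821]
orientation: [[-1.0, 0.003, 0.001], [0.003, 1.0, -0.002], [-0.001, -0.002, -1.0]]
contact_force: [-0.4, 1.3, -0.0]
gripper_width: 1.002
finger_force: 0.0
```

Run:
```python
from h import *
print(ctrl.observe()["eef_pos"],ctrl.observe()["qpos"])
c=cams.calibration("wrist");im=cams.get_image("wrist")
for p in((.5326,-.1617,.107),(.5073,-.0611,.112)):
    u=proj("wrist",p,c);print(u)
    if 0<u[0]<512 and 0<u[1]<384: cv2.drawMarker(im,tuple(int(x) for x in u),(255,0,255))
cv2.imwrite("pics/w1.png",im[...,::-1])
```

```text
[ 0.52047238 -0.13337103  0.18214454] [-3.79499016e-01  2.18404955e-01  1.58580462e+00 -1.16965003e-03
  1.33568988e+00 -1.94725785e+00]
[226.78949314 201.71808388]
[342.13004742 175.10134803]
```

View pics/w1.png

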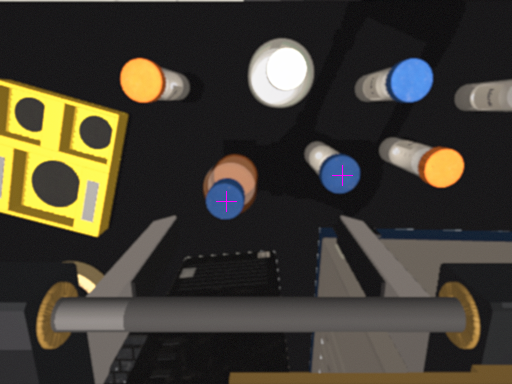

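The wrist view puts the amber cap at (225,200) and the blue cap at (340,174), both on my projected markers. The estimates hold.

>>> {"op": "apply_moves", "data": {"commands": [{"dx":-0.4,"dy":-0.94,"dz":0,"turn":0,"claw":1},{"dx":0,"dy":0,"dz":0.5,"turn":0,"claw":1},{"dx":0,"dy":0,"dz":1,"turn":0,"claw":1},{"dx":0,"dy":0,"dz":1,"turn":0,"claw":1},{"dx":0,"dy":0,"dz":1,"turn":0,"claw":1},{"dx":0,"dy":0,"dz":0.7,"turn":0,"claw":1},{"dx":0,"dy":0,"dz":0.5,"turn":0,"claw":1},{"dx":0,"dy":0,"dz":0,"turn":0,"claw":1},{"dx":0,"dy":0,"dz":0,"turn":0,"claw":1}]}}

```text
t: 3.65
eef_pos: [0.5304, -0.1574, 0.042]
orientation: [[-1.0, -0.001, -0.0], [-0.001, 1.0, 0.0], [0.0, 0.0, -1.0]]
contact_force: [0.5, 0.7, -0.2]
gripper_width: 1.0
finger_force: 0.0
```

>>> {"op": "apply_moves", "data": {"commands": [{"dx":0,"dy":0,"dz":0,"turn":0,"claw":-1},{"dx":0,"dy":0,"dz":0,"turn":0,"claw":-1},{"dx":0,"dy":0,"dz":0,"turn":0,"claw":-1},{"dx":0,"dy":0,"dz":0,"turn":0,"claw":-1},{"dx":0,"dy":0,"dz":0,"turn":0,"claw":-1},{"dx":0,"dy":0,"dz":0,"turn":0,"claw":-1},{"dx":0,"dy":0,"dz":0,"turn":0,"claw":-1},{"dx":0,"dy":0,"dz":0,"turn":0,"claw":-1}]}}

```text
t: 4.45
eef_pos: [0.5309, -0.159, 0.0418]
orientation: [[-1.0, -0.0, 0.001], [-0.0, 1.0, -0.001], [-0.001, -0.001, -1.0]]
contact_force: [-0.9, -2.8, 1.8]
gripper_width: 0.549
finger_force: 28.7
```

>>> {"op": "apply_moves", "data": {"commands": [{"dx":0,"dy":0,"dz":-0.4,"turn":0,"claw":-1},{"dx":0,"dy":0,"dz":-0.8,"turn":0,"claw":-1},{"dx":0,"dy":-0.5,"dz":-0.8,"turn":0,"claw":-1},{"dx":0,"dy":-1,"dz":0,"turn":0,"claw":-1},{"dx":-0.15,"dy":-1,"dz":0,"turn":0,"claw":-1},{"dx":-0.15,"dy":-1,"dz":0,"turn":0,"claw":-1},{"dx":-0.05,"dy":-1,"dz":0,"turn":0,"claw":-1},{"dx":0,"dy":-1,"dz":0,"turn":0,"claw":-1},{"dx":0,"dy":-1,"dz":0,"turn":0,"claw":-1},{"dx":0,"dy":-0.5,"dz":0,"turn":0,"claw":-1},{"dx":0,"dy":-0.3,"dz":0,"turn":0,"claw":-1},{"dx":0,"dy":0,"dz":0,"turn":0,"claw":-1}]}}

```text
t: 5.65
eef_pos: [0.5409, -0.3771, 0.1011]
orientation: [[-1.0, 0.001, -0.0], [0.001, 1.0, 0.001], [0.0, 0.001, -1.0]]
contact_force: [0.1, 0.7, -3.9]
gripper_width: 0.553
finger_force: 27.7
```

Run:
```python
from h import *
o=ctrl.observe();print(o["eef_pos"],o["gripper_width"],o["contact_force"])
cv2.imwrite("pics/w2.png",cams.get_image("wrist")[...,::-1])
```

```text
[ 0.54094344 -0.37706789  0.10111801] 0.5527803199651027 [ 0.09249162  0.65149514 -3.92455416]
```

View pics/w2.png

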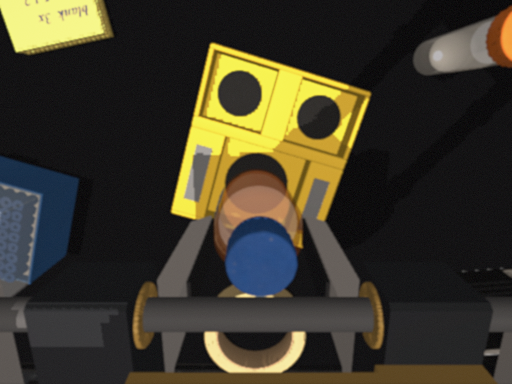

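The bottle is held upright, cap at (261,257), over the bottle pocket. The pad shows at (258,170). Now I'll lower it.

>>> {"op": "apply_moves", "data": {"commands": [{"dx":0,"dy":0,"dz":0.6,"turn":0,"claw":-1},{"dx":0,"dy":0,"dz":0.6,"turn":0,"claw":-1},{"dx":0,"dy":0,"dz":0.3,"turn":0,"claw":-1},{"dx":0,"dy":0,"dz":0.15,"turn":0,"claw":-1},{"dx":0,"dy":0,"dz":0.1,"turn":0,"claw":-1},{"dx":0,"dy":0,"dz":0,"turn":0,"claw":-1},{"dx":0,"dy":0,"dz":0,"turn":0,"claw":-1}]}}

```text
t: 6.4
eef_pos: [0.5416, -0.3774, 0.0498]
orientation: [[-1.0, -0.0, 0.001], [-0.0, 1.0, -0.001], [-0.001, -0.001, -1.0]]
contact_force: [1.0, -0.4, -3.1]
gripper_width: 0.554
finger_force: 27.7
```

>>> {"op": "apply_moves", "data": {"commands": [{"dx":0,"dy":0,"dz":0.05,"turn":0,"claw":-1},{"dx":0,"dy":0,"dz":0.04,"turn":0,"claw":-1},{"dx":0,"dy":0,"dz":0,"turn":0,"claw":-1},{"dx":0,"dy":0,"dz":0,"turn":0,"claw":-1}]}}

```text
t: 6.8
eef_pos: [0.5415, -0.3775, 0.0468]
orientation: [[-1.0, -0.0, 0.001], [-0.0, 1.0, -0.001], [-0.001, -0.001, -1.0]]
contact_force: [1.1, 0.3, -0.8]
gripper_width: 0.551
finger_force: 28.2
```

>>> {"op": "apply_moves", "data": {"commands": [{"dx":0,"dy":0,"dz":0.02,"turn":0,"claw":0.6},{"dx":0,"dy":0,"dz":0,"turn":0,"claw":0.6},{"dx":0,"dy":0,"dz":0,"turn":0,"claw":0.6},{"dx":0,"dy":0,"dz":0,"turn":0,"claw":0.6},{"dx":0,"dy":0,"dz":-0.5,"turn":0,"claw":0.6},{"dx":0,"dy":0,"dz":-1,"turn":0,"claw":0.6},{"dx":0,"dy":0,"dz":-1,"turn":0,"claw":0.6},{"dx":0,"dy":0,"dz":-1,"turn":0,"claw":0.6},{"dx":0,"dy":0,"dz":-1,"turn":0,"claw":0.6},{"dx":0.2,"dy":0.5,"dz":-0.3,"turn":0,"claw":0.3}]}}

```text
t: 7.8
eef_pos: [0.5369, -0.3645, 0.193]
orientation: [[-1.0, 0.001, 0.005], [0.001, 1.0, -0.005], [-0.005, -0.005, -1.0]]
contact_force: [0.2, -1.1, 0.5]
gripper_width: 0.748
finger_force: 0.0
```

>>> {"op": "apply_moves", "data": {"commands": [{"dx":0.2,"dy":1,"dz":0,"turn":0,"claw":0.3},{"dx":0.2,"dy":1,"dz":0,"turn":0,"claw":0.3},{"dx":0.2,"dy":1,"dz":0,"turn":0,"claw":0.3},{"dx":0.2,"dy":1,"dz":0,"turn":0,"claw":0.3},{"dx":0.2,"dy":1,"dz":0,"turn":0,"claw":0.3},{"dx":0.2,"dy":1,"dz":0,"turn":0,"claw":0.3},{"dx":0.2,"dy":1,"dz":0,"turn":0,"claw":0.3},{"dx":0.2,"dy":1,"dz":0,"turn":0,"claw":0.3},{"dx":0.2,"dy":1,"dz":0,"turn":0,"claw":0.3},{"dx":0.2,"dy":1,"dz":0,"turn":0,"claw":0.3},{"dx":0.2,"dy":1,"dz":0,"turn":0,"claw":0.3},{"dx":0.2,"dy":1,"dz":0,"turn":0,"claw":0.3}]}}

```text
t: 9.0
eef_pos: [0.4607, -0.0002, 0.1886]
orientation: [[-1.0, -0.0, -0.002], [-0.0, 1.0, 0.001], [0.002, 0.001, -1.0]]
contact_force: [-0.5, -0.6, 0.3]
gripper_width: 0.65
finger_force: 0.0
```

>>> {"op": "apply_moves", "data": {"commands": [{"dx":0.2,"dy":1,"dz":0,"turn":0,"claw":0.3},{"dx":0.2,"dy":1,"dz":0,"turn":0,"claw":0.3},{"dx":0.2,"dy":1,"dz":0,"turn":0,"claw":0.3},{"dx":0.12,"dy":0.55,"dz":0,"turn":0,"claw":0.3},{"dx":0,"dy":0,"dz":0,"turn":0,"claw":0.3},{"dx":0,"dy":0,"dz":0,"turn":0,"claw":0.3}]}}

```text
t: 9.6
eef_pos: [0.4403, 0.1042, 0.1891]
orientation: [[-1.0, -0.002, -0.001], [-0.002, 1.0, -0.001], [0.001, -0.001, -1.0]]
contact_force: [0.6, 0.3, 0.5]
gripper_width: 0.652
finger_force: 0.0
```

Run:
```python
from h import *
print(ctrl.observe()["eef_pos"])
c=cams.calibration("wrist");im=cams.get_image("wrist")
for p in((.4402,.1053,.112),(.430,-.0094,.112),(.5013,.0269,.112)):
    u=proj("wrist",p,c);cv2.drawMarker(im,tuple(int(x) for x in u),(255,0,255))
cv2.imwrite("pics/w3.png",im[...,::-1])
t=cams.get_image("top");cv2.imwrite("pics/t3.png",cv2.resize(t[150:250,130:370,::-1],(800,333),interpolation=cv2.INTER_CUBIC))
```

```text
[0.44027801 0.1041892  0.18910792]
```

View pics/w3.png

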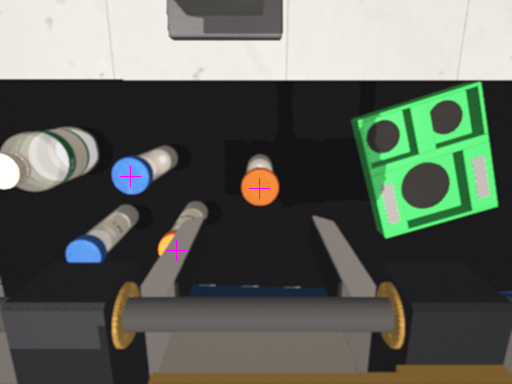

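View pics/t3.png

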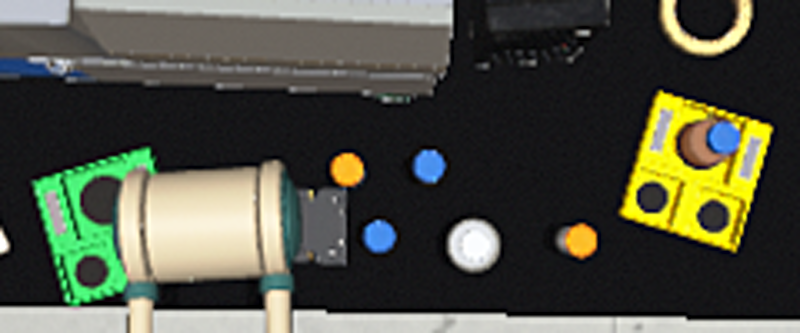

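Wrist view: the orange cap at (260,187) sits on the marker and between the fingers. Top crop: amber stands in the yellow bottle pocket at (712,140). Descending on the tube.

>>> {"op": "apply_moves", "data": {"commands": [{"dx":0,"dy":0,"dz":0.6,"turn":0,"claw":0.3},{"dx":0,"dy":0,"dz":1,"turn":0,"claw":0.3},{"dx":0,"dy":0,"dz":1,"turn":0,"claw":0.3},{"dx":0,"dy":0,"dz":1,"turn":0,"claw":0.3},{"dx":0,"dy":0,"dz":0.8,"turn":0,"claw":0.3},{"dx":0,"dy":0,"dz":0.5,"turn":0,"claw":0.3},{"dx":0,"dy":0,"dz":0,"turn":0,"claw":0.3},{"dx":0,"dy":0,"dz":0,"turn":0,"claw":-1},{"dx":0,"dy":0,"dz":0,"turn":0,"claw":-1},{"dx":0,"dy":0,"dz":0,"turn":0,"claw":-1},{"dx":0,"dy":0,"dz":0,"turn":0,"claw":-1},{"dx":0,"dy":0,"dz":0,"turn":0,"claw":-1}]}}

```text
t: 10.9
eef_pos: [0.4422, 0.1044, 0.0435]
orientation: [[-1.0, -0.0, 0.002], [-0.0, 1.0, 0.0], [-0.002, 0.0, -1.0]]
contact_force: [0.2, -0.3, 2.4]
gripper_width: 0.342
finger_force: 30.0
```

>>> {"op": "apply_moves", "data": {"commands": [{"dx":0,"dy":0,"dz":0,"turn":0,"claw":-1},{"dx":0,"dy":0,"dz":0,"turn":0,"claw":-1}]}}

```text
t: 11.1
eef_pos: [0.4422, 0.1044, 0.0435]
orientation: [[-1.0, -0.0, 0.002], [-0.0, 1.0, 0.0], [-0.002, 0.0, -1.0]]
contact_force: [-1.2, -1.1, 5.4]
gripper_width: 0.344
finger_force: 30.0
```

>>> {"op": "apply_moves", "data": {"commands": [{"dx":0,"dy":0,"dz":-0.3,"turn":0,"claw":-1},{"dx":0,"dy":0,"dz":-1,"turn":0,"claw":-1},{"dx":0,"dy":0,"dz":-1,"turn":0,"claw":-1},{"dx":0,"dy":0,"dz":-1,"turn":0,"claw":-1},{"dx":0,"dy":0,"dz":-1,"turn":0,"claw":-1},{"dx":0,"dy":0,"dz":-1,"turn":0,"claw":-1},{"dx":0,"dy":-0.5,"dz":0,"turn":0,"claw":-1},{"dx":0,"dy":-1,"dz":0,"turn":0,"claw":-1},{"dx":0,"dy":-1,"dz":0,"turn":0,"claw":-1},{"dx":0,"dy":-1,"dz":0,"turn":0,"claw":-1},{"dx":0,"dy":-1,"dz":0,"turn":0,"claw":-1},{"dx":0,"dy":-1,"dz":0,"turn":0,"claw":-1}]}}

```text
t: 12.3
eef_pos: [0.4409, -0.0616, 0.2019]
orientation: [[-1.0, -0.0, -0.0], [-0.0, 1.0, 0.0], [0.0, 0.0, -1.0]]
contact_force: [0.6, -0.1, -0.9]
gripper_width: 0.343
finger_force: 30.0
```

>>> {"op": "apply_moves", "data": {"commands": [{"dx":0,"dy":-1,"dz":0,"turn":0,"claw":-1},{"dx":0,"dy":-1,"dz":0,"turn":0,"claw":-1},{"dx":-0.1,"dy":-1,"dz":0,"turn":0,"claw":-1},{"dx":-0.1,"dy":-1,"dz":0,"turn":0,"claw":-1},{"dx":-0.1,"dy":-1,"dz":0,"turn":0,"claw":-1},{"dx":-0.1,"dy":-1,"dz":0,"turn":0,"claw":-1},{"dx":-0.1,"dy":-1,"dz":0,"turn":0,"claw":-1},{"dx":-0.1,"dy":-1,"dz":0,"turn":0,"claw":-1},{"dx":0,"dy":-1,"dz":0,"turn":0,"claw":-1},{"dx":0,"dy":-1,"dz":0,"turn":0,"claw":-1},{"dx":0,"dy":-1,"dz":0,"turn":0,"claw":-1},{"dx":0,"dy":0,"dz":0,"turn":0,"claw":-1}]}}

```text
t: 13.5
eef_pos: [0.4591, -0.3943, 0.201]
orientation: [[-1.0, 0.003, -0.001], [0.003, 1.0, -0.001], [0.001, -0.001, -1.0]]
contact_force: [1.0, 0.9, -0.3]
gripper_width: 0.344
finger_force: 30.0
```

Run:
```python
from h import *
o=ctrl.observe();print(o["eef_pos"],o["gripper_width"],o["contact_force"])
cv2.imwrite("pics/w4.png",cams.get_image("wrist")[...,::-1])
```

```text
[ 0.45907912 -0.39427555  0.2009861 ] 0.3438999249993559 [ 0.98432057  0.89729371 -0.27809895]
```

View pics/w4.png

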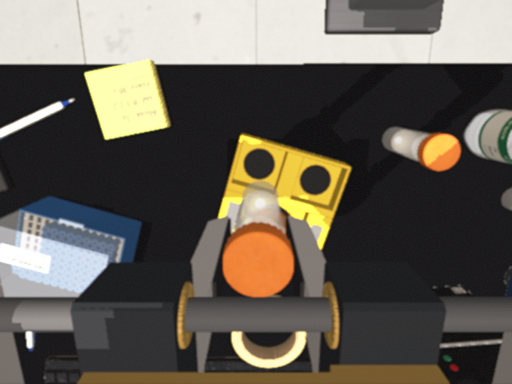

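The tube hangs upright, cap at (258,260) and foot at (262,195), and lines up with the right-hand pocket pad at (259,164). Lowering.

>>> {"op": "apply_moves", "data": {"commands": [{"dx":0,"dy":0,"dz":0.6,"turn":0,"claw":-1},{"dx":0,"dy":0,"dz":1,"turn":0,"claw":-1},{"dx":0,"dy":0,"dz":1,"turn":0,"claw":-1},{"dx":0,"dy":0,"dz":1,"turn":0,"claw":-1},{"dx":0,"dy":0,"dz":0.7,"turn":0,"claw":-1},{"dx":0,"dy":0,"dz":0.4,"turn":0,"claw":-1},{"dx":0,"dy":0,"dz":0.15,"turn":0,"claw":-1},{"dx":0,"dy":0,"dz":0.05,"turn":0,"claw":-1},{"dx":0,"dy":0,"dz":0,"turn":0,"claw":-1},{"dx":0,"dy":0,"dz":0,"turn":0,"claw":-1}]}}

```text
t: 14.55
eef_pos: [0.4602, -0.3912, 0.0559]
orientation: [[-1.0, -0.0, 0.002], [-0.0, 1.0, -0.001], [-0.002, -0.001, -1.0]]
contact_force: [0.2, 0.1, -0.3]
gripper_width: 0.344
finger_force: 30.0
```

>>> {"op": "apply_moves", "data": {"commands": [{"dx":0,"dy":0,"dz":0.1,"turn":0,"claw":-1},{"dx":0,"dy":0,"dz":0.07,"turn":0,"claw":-1},{"dx":0,"dy":0,"dz":0,"turn":0,"claw":-1},{"dx":0,"dy":0,"dz":0,"turn":0,"claw":-1}]}}

```text
t: 14.95
eef_pos: [0.4595, -0.3907, 0.0496]
orientation: [[-1.0, -0.0, -0.0], [-0.0, 1.0, 0.0], [0.0, 0.0, -1.0]]
contact_force: [-0.0, -0.0, -1.3]
gripper_width: 0.343
finger_force: 30.0
```

>>> {"op": "apply_moves", "data": {"commands": [{"dx":0,"dy":0,"dz":0.04,"turn":0,"claw":-1},{"dx":0,"dy":0,"dz":0,"turn":0,"claw":-1},{"dx":0,"dy":0,"dz":0,"turn":0,"claw":-1}]}}

```text
t: 15.25
eef_pos: [0.4597, -0.3908, 0.0486]
orientation: [[-1.0, -0.0, 0.0], [-0.0, 1.0, -0.0], [-0.0, -0.0, -1.0]]
contact_force: [0.4, -0.1, 0.3]
gripper_width: 0.339
finger_force: 30.0
```

>>> {"op": "apply_moves", "data": {"commands": [{"dx":0,"dy":0,"dz":0.04,"turn":0,"claw":-1},{"dx":0,"dy":0,"dz":0,"turn":0,"claw":-1},{"dx":0,"dy":0,"dz":0,"turn":0,"claw":-1}]}}

```text
t: 15.55
eef_pos: [0.4601, -0.391, 0.0486]
orientation: [[-1.0, -0.0, 0.001], [-0.0, 1.0, -0.001], [-0.001, -0.001, -1.0]]
contact_force: [-1.0, 0.8, 6.5]
gripper_width: 0.346
finger_force: 30.0
```

>>> {"op": "apply_moves", "data": {"commands": [{"dx":0,"dy":0,"dz":-0.03,"turn":0,"claw":0.15},{"dx":0,"dy":0,"dz":0,"turn":0,"claw":0.15},{"dx":0,"dy":0,"dz":0,"turn":0,"claw":0.15},{"dx":0,"dy":0,"dz":0,"turn":0,"claw":0.15},{"dx":0,"dy":0,"dz":-0.5,"turn":0,"claw":0.15},{"dx":0,"dy":0,"dz":-1,"turn":0,"claw":0.15},{"dx":0,"dy":0,"dz":-1,"turn":0,"claw":0.15},{"dx":0,"dy":0,"dz":-1,"turn":0,"claw":0.15},{"dx":0,"dy":0,"dz":-1,"turn":0,"claw":0.15},{"dx":0,"dy":0.5,"dz":-0.4,"turn":0,"claw":0.2},{"dx":-0.2,"dy":1,"dz":0,"turn":0,"claw":0.2}]}}

```text
t: 16.65
eef_pos: [0.4659, -0.3468, 0.1966]
orientation: [[-1.0, 0.002, 0.002], [0.002, 1.0, -0.003], [-0.002, -0.003, -1.0]]
contact_force: [1.1, 0.6, 0.0]
gripper_width: 0.599
finger_force: 0.0
```

>>> {"op": "apply_moves", "data": {"commands": [{"dx":-0.2,"dy":1,"dz":0,"turn":0,"claw":0.2},{"dx":-0.2,"dy":1,"dz":0,"turn":0,"claw":0.2},{"dx":-0.2,"dy":1,"dz":0,"turn":0,"claw":0.2},{"dx":-0.2,"dy":1,"dz":0,"turn":0,"claw":0.2},{"dx":-0.2,"dy":1,"dz":0,"turn":0,"claw":0.2},{"dx":-0.2,"dy":1,"dz":0,"turn":0,"claw":0.2},{"dx":-0.2,"dy":1,"dz":0,"turn":0,"claw":0.2},{"dx":-0.17,"dy":1,"dz":0,"turn":0,"claw":0.2},{"dx":0,"dy":1,"dz":0,"turn":0,"claw":0.2},{"dx":0,"dy":0.5,"dz":0,"turn":0,"claw":0.2},{"dx":0,"dy":0,"dz":0,"turn":0,"claw":0.2},{"dx":0,"dy":0,"dz":0,"turn":0,"claw":0.2}]}}

```text
t: 17.85
eef_pos: [0.5122, -0.0611, 0.1948]
orientation: [[-1.0, -0.001, -0.001], [-0.001, 1.0, -0.001], [0.001, -0.001, -1.0]]
contact_force: [-1.1, -0.8, -0.2]
gripper_width: 0.6
finger_force: 0.0
```

Run:
```python
from h import *
print(ctrl.observe()["eef_pos"])
c=cams.calibration("wrist");im=cams.get_image("wrist")
for p in((.5073,-.0611,.112),(.4235,-.1099,.128),(.430,-.0094,.112)):
    u=proj("wrist",p,c);cv2.drawMarker(im,tuple(int(x) for x in u),(255,0,255))
cv2.imwrite("pics/w5.png",im[...,::-1])
```

```text
[ 0.51223497 -0.0610546   0.19483838]
```

View pics/w5.png

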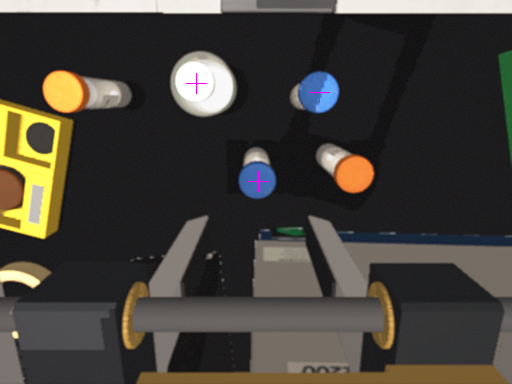

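The blue cap at (258,180) is on its marker and between the fingers. Descending with a 5 mm x correction.

>>> {"op": "apply_moves", "data": {"commands": [{"dx":0.14,"dy":0,"dz":0.6,"turn":0,"claw":0.2},{"dx":0,"dy":0,"dz":1,"turn":0,"claw":0.2},{"dx":0,"dy":0,"dz":1,"turn":0,"claw":0.2},{"dx":0,"dy":0,"dz":1,"turn":0,"claw":0.2},{"dx":0,"dy":0,"dz":0.9,"turn":0,"claw":0.2},{"dx":0,"dy":0,"dz":0.5,"turn":0,"claw":0.2},{"dx":0,"dy":0,"dz":0,"turn":0,"claw":0.2},{"dx":0,"dy":0,"dz":0,"turn":0,"claw":-1},{"dx":0,"dy":0,"dz":0,"turn":0,"claw":-1},{"dx":0,"dy":0,"dz":0,"turn":0,"claw":-1},{"dx":0,"dy":0,"dz":0,"turn":0,"claw":-1},{"dx":0,"dy":0,"dz":0,"turn":0,"claw":-1}]}}

```text
t: 19.1
eef_pos: [0.5093, -0.061, 0.0462]
orientation: [[-1.0, -0.0, 0.002], [-0.0, 1.0, -0.001], [-0.002, -0.001, -1.0]]
contact_force: [-1.4, -0.2, 3.9]
gripper_width: 0.346
finger_force: 30.0
```

>>> {"op": "apply_moves", "data": {"commands": [{"dx":0,"dy":0,"dz":-0.4,"turn":0,"claw":-1},{"dx":0,"dy":0,"dz":-1,"turn":0,"claw":-1},{"dx":0,"dy":0,"dz":-1,"turn":0,"claw":-1},{"dx":0,"dy":0,"dz":-1,"turn":0,"claw":-1},{"dx":0,"dy":-0.5,"dz":-0.4,"turn":0,"claw":-1},{"dx":0.2,"dy":-1,"dz":0,"turn":0,"claw":-1},{"dx":0.2,"dy":-1,"dz":0,"turn":0,"claw":-1},{"dx":0.2,"dy":-1,"dz":0,"turn":0,"claw":-1},{"dx":0.2,"dy":-1,"dz":0,"turn":0,"claw":-1},{"dx":0.17,"dy":-1,"dz":0,"turn":0,"claw":-1},{"dx":0,"dy":-1,"dz":0,"turn":0,"claw":-1},{"dx":0,"dy":-1,"dz":0,"turn":0,"claw":-1}]}}

```text
t: 20.3
eef_pos: [0.4781, -0.2876, 0.1586]
orientation: [[-1.0, 0.0, -0.001], [0.0, 1.0, 0.001], [0.001, 0.001, -1.0]]
contact_force: [1.0, -1.0, -0.1]
gripper_width: 0.347
finger_force: 30.0
```

>>> {"op": "apply_moves", "data": {"commands": [{"dx":0,"dy":-0.8,"dz":0,"turn":0,"claw":-1},{"dx":0,"dy":-0.36,"dz":0,"turn":0,"claw":-1},{"dx":0,"dy":0,"dz":0,"turn":0,"claw":-1},{"dx":0,"dy":0,"dz":0,"turn":0,"claw":-1}]}}

```text
t: 20.7
eef_pos: [0.4788, -0.3197, 0.1587]
orientation: [[-1.0, 0.0, -0.001], [0.0, 1.0, 0.002], [0.001, 0.002, -1.0]]
contact_force: [-0.5, 0.4, -1.2]
gripper_width: 0.345
finger_force: 30.0
```

Run:
```python
from h import *
o=ctrl.observe();print(o["eef_pos"],o["gripper_width"],o["contact_force"])
cv2.imwrite("pics/w6.png",cams.get_image("wrist")[...,::-1])
```

```text
[ 0.47879861 -0.31966089  0.15868386] 0.3447740794636607 [-0.51990321  0.40524625 -1.1580582 ]
```

View pics/w6.png

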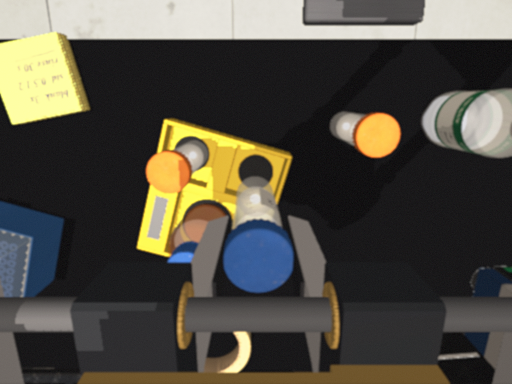

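Orange stands in its pocket, foot at (192,152), with amber beside it. The blue tube's foot at (256,180) points at the free pad at (256,168). Lowering.

>>> {"op": "apply_moves", "data": {"commands": [{"dx":0,"dy":0,"dz":0.6,"turn":0,"claw":-1},{"dx":0,"dy":0,"dz":1,"turn":0,"claw":-1},{"dx":0,"dy":0,"dz":0.9,"turn":0,"claw":-1},{"dx":0,"dy":0,"dz":0.6,"turn":0,"claw":-1},{"dx":0,"dy":0,"dz":0.3,"turn":0,"claw":-1},{"dx":0,"dy":0,"dz":0.07,"turn":0,"claw":-1},{"dx":0,"dy":0,"dz":0,"turn":0,"claw":-1},{"dx":0,"dy":0,"dz":0,"turn":0,"claw":-1}]}}

```text
t: 21.55
eef_pos: [0.4801, -0.3209, 0.0562]
orientation: [[-1.0, -0.001, 0.002], [-0.001, 1.0, -0.001], [-0.002, -0.001, -1.0]]
contact_force: [0.6, 0.4, -0.2]
gripper_width: 0.343
finger_force: 30.0
```

>>> {"op": "apply_moves", "data": {"commands": [{"dx":0,"dy":0,"dz":0.1,"turn":0,"claw":-1},{"dx":0,"dy":0,"dz":0.04,"turn":0,"claw":-1},{"dx":0,"dy":0,"dz":0,"turn":0,"claw":-1},{"dx":0,"dy":0,"dz":0,"turn":0,"claw":-1}]}}

```text
t: 21.95
eef_pos: [0.4796, -0.3207, 0.0512]
orientation: [[-1.0, -0.0, 0.001], [-0.0, 1.0, -0.0], [-0.001, -0.0, -1.0]]
contact_force: [-0.5, 0.4, 1.3]
gripper_width: 0.345
finger_force: 30.0
```

>>> {"op": "apply_moves", "data": {"commands": [{"dx":0,"dy":0,"dz":0.03,"turn":0,"claw":-1},{"dx":0,"dy":0,"dz":0,"turn":0,"claw":-1},{"dx":0,"dy":0,"dz":0,"turn":0,"claw":-1}]}}

```text
t: 22.25
eef_pos: [0.48, -0.3209, 0.0512]
orientation: [[-1.0, -0.0, 0.002], [-0.0, 1.0, -0.001], [-0.002, -0.001, -1.0]]
contact_force: [-1.0, 0.8, 6.5]
gripper_width: 0.344
finger_force: 30.0
```

>>> {"op": "apply_moves", "data": {"commands": [{"dx":0,"dy":0,"dz":-0.03,"turn":0,"claw":0.15},{"dx":0,"dy":0,"dz":0,"turn":0,"claw":0.15},{"dx":0,"dy":0,"dz":0,"turn":0,"claw":0.15},{"dx":0,"dy":0,"dz":0,"turn":0,"claw":0.15},{"dx":0,"dy":0,"dz":-0.5,"turn":0,"claw":0.15},{"dx":0,"dy":0,"dz":-1,"turn":0,"claw":0.15},{"dx":0,"dy":0,"dz":-1,"turn":0,"claw":0.15},{"dx":0,"dy":0,"dz":-1,"turn":0,"claw":0.15},{"dx":0,"dy":0,"dz":-1,"turn":0,"claw":0.15},{"dx":0.2,"dy":0.5,"dz":-0.4,"turn":0,"claw":1},{"dx":0.3,"dy":1,"dz":0,"turn":0,"claw":1},{"dx":0.3,"dy":1,"dz":0,"turn":0,"claw":1}]}}

```text
t: 23.45
eef_pos: [0.4542, -0.2437, 0.1972]
orientation: [[-1.0, 0.001, -0.001], [0.001, 1.0, 0.001], [0.001, 0.001, -1.0]]
contact_force: [-0.2, 0.6, 0.8]
gripper_width: 0.796
finger_force: 0.0
```

>>> {"op": "apply_moves", "data": {"commands": [{"dx":0.3,"dy":1,"dz":0,"turn":0,"claw":1},{"dx":0.3,"dy":1,"dz":0,"turn":0,"claw":1},{"dx":0.3,"dy":1,"dz":0,"turn":0,"claw":1},{"dx":0.18,"dy":1,"dz":0,"turn":0,"claw":1},{"dx":0,"dy":0.4,"dz":0,"turn":0,"claw":1},{"dx":0,"dy":0,"dz":0,"turn":0,"claw":1},{"dx":0,"dy":0,"dz":0,"turn":0,"claw":1}]}}

```text
t: 24.15
eef_pos: [0.4231, -0.114, 0.1977]
orientation: [[-1.0, -0.001, 0.0], [-0.001, 1.0, -0.001], [-0.0, -0.001, -1.0]]
contact_force: [-0.5, -0.3, 0.4]
gripper_width: 1.003
finger_force: 0.0
```

Run:
```python
from h import *
print(ctrl.observe()["eef_pos"])
c=cams.calibration("wrist");im=cams.get_image("wrist")
for p in((.4235,-.1135,.128),(.430,-.0094,.112)):
    u=proj("wrist",p,c);print(u);cv2.drawMarker(im,tuple(int(x) for x in u),(255,0,255),markerSize=8)
cv2.imwrite("pics/w7.png",im[...,::-1])
```

```text
[ 0.42313483 -0.11404809  0.19765327]
[258.82076749 190.74492296]
[371.42940798 193.00976297]
```

View pics/w7.png

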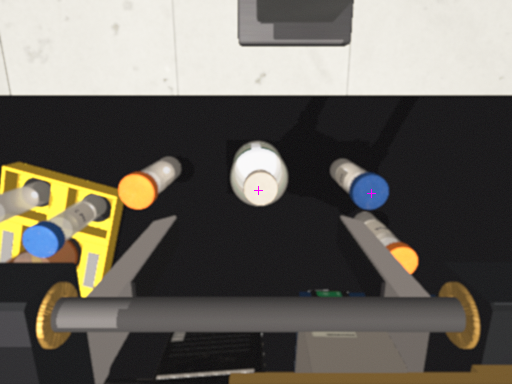

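The water cap at (260,188) is on its marker (259,191) and between the fingers. The blue tube stands in yellow at (42,238). Descending.

>>> {"op": "apply_moves", "data": {"commands": [{"dx":0,"dy":0,"dz":0.6,"turn":0,"claw":1},{"dx":0,"dy":0,"dz":1,"turn":0,"claw":1},{"dx":0,"dy":0,"dz":1,"turn":0,"claw":1},{"dx":0,"dy":0,"dz":1,"turn":0,"claw":1},{"dx":0,"dy":0,"dz":0.9,"turn":0,"claw":1},{"dx":0,"dy":0,"dz":0.5,"turn":0,"claw":1},{"dx":0,"dy":0,"dz":0,"turn":0,"claw":1},{"dx":0,"dy":0,"dz":0,"turn":0,"claw":1}]}}

```text
t: 25.0
eef_pos: [0.4234, -0.1145, 0.0478]
orientation: [[-1.0, 0.001, -0.0], [0.001, 1.0, -0.0], [0.0, -0.0, -1.0]]
contact_force: [0.2, 0.1, 0.2]
gripper_width: 1.001
finger_force: 0.0
```

>>> {"op": "apply_moves", "data": {"commands": [{"dx":0,"dy":0,"dz":0.07,"turn":0,"claw":-1},{"dx":0,"dy":0,"dz":0,"turn":0,"claw":-1},{"dx":0,"dy":0,"dz":0,"turn":0,"claw":-1},{"dx":0,"dy":0,"dz":0,"turn":0,"claw":-1},{"dx":0,"dy":0,"dz":0,"turn":0,"claw":-1},{"dx":0,"dy":0,"dz":0,"turn":0,"claw":-1},{"dx":0,"dy":0,"dz":0,"turn":0,"claw":-1},{"dx":0,"dy":0,"dz":0,"turn":0,"claw":-1}]}}

```text
t: 25.8
eef_pos: [0.4231, -0.1134, 0.046]
orientation: [[-1.0, -0.0, 0.001], [-0.0, 1.0, 0.0], [-0.001, 0.0, -1.0]]
contact_force: [-0.0, 0.2, 2.8]
gripper_width: 0.595
finger_force: 30.0
```

>>> {"op": "apply_moves", "data": {"commands": [{"dx":0,"dy":0,"dz":-0.3,"turn":0,"claw":-1},{"dx":0,"dy":0,"dz":-0.8,"turn":0,"claw":-1},{"dx":0,"dy":0,"dz":-1,"turn":0,"claw":-1},{"dx":0,"dy":0,"dz":-1,"turn":0,"claw":-1},{"dx":0,"dy":0,"dz":-1,"turn":0,"claw":-1},{"dx":0,"dy":0,"dz":-1,"turn":0,"claw":-1},{"dx":0,"dy":0.5,"dz":-0.2,"turn":0,"claw":-1},{"dx":-0.1,"dy":1,"dz":0,"turn":0,"claw":-1},{"dx":-0.1,"dy":1,"dz":0,"turn":0,"claw":-1},{"dx":-0.1,"dy":1,"dz":0,"turn":0,"claw":-1},{"dx":-0.1,"dy":1,"dz":0,"turn":0,"claw":-1},{"dx":-0.1,"dy":1,"dz":0,"turn":0,"claw":-1}]}}

```text
t: 27.0
eef_pos: [0.4373, 0.0525, 0.2048]
orientation: [[-1.0, -0.0, -0.001], [-0.0, 1.0, -0.0], [0.001, -0.0, -1.0]]
contact_force: [0.3, 0.8, -2.2]
gripper_width: 0.593
finger_force: 29.9
```

>>> {"op": "apply_moves", "data": {"commands": [{"dx":-0.1,"dy":1,"dz":0,"turn":0,"claw":-1},{"dx":-0.1,"dy":1,"dz":0,"turn":0,"claw":-1},{"dx":-0.1,"dy":1,"dz":0,"turn":0,"claw":-1},{"dx":-0.1,"dy":1,"dz":0,"turn":0,"claw":-1},{"dx":-0.1,"dy":1,"dz":0,"turn":0,"claw":-1},{"dx":-0.1,"dy":1,"dz":0,"turn":0,"claw":-1},{"dx":-0.1,"dy":1,"dz":0,"turn":0,"claw":-1},{"dx":-0.1,"dy":1,"dz":0,"turn":0,"claw":-1},{"dx":-0.1,"dy":0.6,"dz":0,"turn":0,"claw":-1},{"dx":0,"dy":0,"dz":0,"turn":0,"claw":-1},{"dx":0,"dy":0,"dz":0,"turn":0,"claw":-1}]}}

```text
t: 28.1
eef_pos: [0.4645, 0.3087, 0.2044]
orientation: [[-1.0, -0.001, -0.001], [-0.001, 1.0, -0.002], [0.001, -0.002, -1.0]]
contact_force: [-0.4, 0.3, -1.4]
gripper_width: 0.595
finger_force: 29.9
```

Run:
```python
from h import *
o=ctrl.observe();print(o["eef_pos"],o["gripper_width"],o["contact_force"])
cv2.imwrite("pics/w8.png",cams.get_image("wrist")[...,::-1])
```

```text
[0.46448132 0.30866309 0.20441843] 0.5954413680313452 [-0.37028344  0.29495157 -1.42159693]
```

View pics/w8.png

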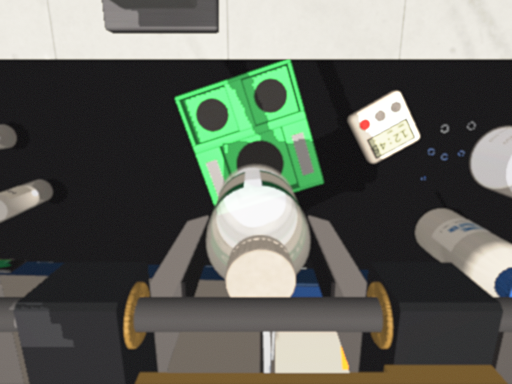

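The water bottle is held upright and lines up with the green bottle pad at (260,162). Lowering.

>>> {"op": "apply_moves", "data": {"commands": [{"dx":0,"dy":0,"dz":0.6,"turn":0,"claw":-1},{"dx":0,"dy":0,"dz":1,"turn":0,"claw":-1},{"dx":0,"dy":0,"dz":1,"turn":0,"claw":-1},{"dx":0,"dy":0,"dz":1,"turn":0,"claw":-1},{"dx":0,"dy":0,"dz":0.7,"turn":0,"claw":-1},{"dx":0,"dy":0,"dz":0.4,"turn":0,"claw":-1},{"dx":0,"dy":0.03,"dz":0.2,"turn":0,"claw":-1},{"dx":0,"dy":0,"dz":0,"turn":0,"claw":-1},{"dx":0,"dy":0,"dz":0,"turn":0,"claw":-1}]}}

```text
t: 29.05
eef_pos: [0.4657, 0.3106, 0.0589]
orientation: [[-1.0, 0.0, 0.002], [0.0, 1.0, 0.001], [-0.002, 0.001, -1.0]]
contact_force: [0.5, 0.3, -2.1]
gripper_width: 0.594
finger_force: 29.9
```

>>> {"op": "apply_moves", "data": {"commands": [{"dx":0,"dy":0,"dz":0.12,"turn":0,"claw":-1},{"dx":0,"dy":0,"dz":0.1,"turn":0,"claw":-1},{"dx":0,"dy":0,"dz":0,"turn":0,"claw":-1},{"dx":0,"dy":0,"dz":0,"turn":0,"claw":-1}]}}

```text
t: 29.45
eef_pos: [0.4648, 0.3105, 0.0513]
orientation: [[-1.0, -0.0, 0.0], [-0.0, 1.0, 0.0], [-0.0, 0.0, -1.0]]
contact_force: [-0.5, -0.1, -1.5]
gripper_width: 0.597
finger_force: 29.9
```

>>> {"op": "apply_moves", "data": {"commands": [{"dx":0,"dy":0,"dz":0.04,"turn":0,"claw":-1},{"dx":0,"dy":0,"dz":0,"turn":0,"claw":-1},{"dx":0,"dy":0,"dz":0,"turn":0,"claw":-1}]}}

```text
t: 29.75
eef_pos: [0.4652, 0.3106, 0.051]
orientation: [[-1.0, -0.0, 0.001], [-0.0, 1.0, 0.0], [-0.001, 0.0, -1.0]]
contact_force: [-0.8, -0.9, 6.1]
gripper_width: 0.594
finger_force: 30.0
```

>>> {"op": "apply_moves", "data": {"commands": [{"dx":0,"dy":0,"dz":-0.03,"turn":0,"claw":0.7},{"dx":0,"dy":0,"dz":0,"turn":0,"claw":0.7},{"dx":0,"dy":0,"dz":0,"turn":0,"claw":0.7},{"dx":0,"dy":0,"dz":0,"turn":0,"claw":0.7},{"dx":0,"dy":0,"dz":-0.5,"turn":0,"claw":0.7},{"dx":0,"dy":0,"dz":-1,"turn":0,"claw":0.7},{"dx":0,"dy":0,"dz":-1,"turn":0,"claw":0.7},{"dx":0,"dy":0,"dz":-1,"turn":0,"claw":0.7},{"dx":0,"dy":0,"dz":-1,"turn":0,"claw":0.7},{"dx":0,"dy":-0.5,"dz":-0.4,"turn":0,"claw":0.7},{"dx":0.1,"dy":-1,"dz":0,"turn":0,"claw":0.2}]}}

```text
t: 30.85
eef_pos: [0.4633, 0.2659, 0.1993]
orientation: [[-1.0, -0.003, 0.004], [-0.003, 1.0, 0.002], [-0.004, 0.002, -1.0]]
contact_force: [0.1, 0.1, 0.1]
gripper_width: 0.798
finger_force: 0.0
```

>>> {"op": "apply_moves", "data": {"commands": [{"dx":0.2,"dy":-1,"dz":0,"turn":0,"claw":0.2},{"dx":0.2,"dy":-1,"dz":0,"turn":0,"claw":0.2},{"dx":0.2,"dy":-1,"dz":0,"turn":0,"claw":0.2},{"dx":0.2,"dy":-1,"dz":0,"turn":0,"claw":0.2},{"dx":0.2,"dy":-1,"dz":0,"turn":0,"claw":0.2},{"dx":0.07,"dy":-1,"dz":0,"turn":0,"claw":0.2},{"dx":0,"dy":-1,"dz":0,"turn":0,"claw":0.2},{"dx":0,"dy":-1,"dz":0,"turn":0,"claw":0.2},{"dx":0,"dy":-0.8,"dz":0,"turn":0,"claw":0.2},{"dx":0,"dy":-0.37,"dz":0,"turn":0,"claw":0.2},{"dx":0,"dy":0,"dz":0,"turn":0,"claw":0.2},{"dx":0,"dy":0,"dz":0,"turn":0,"claw":0.2}]}}

```text
t: 32.05
eef_pos: [0.4293, -0.0093, 0.1975]
orientation: [[-1.0, 0.0, -0.001], [0.0, 1.0, 0.001], [0.001, 0.001, -1.0]]
contact_force: [0.3, -0.5, 0.2]
gripper_width: 0.599
finger_force: 0.0
```

Run:
```python
from h import *
print(ctrl.observe()["eef_pos"])
c=cams.calibration("wrist");im=cams.get_image("wrist")
print("expect",proj("wrist",(.430,-.0094,.112),c))
for b in blobs(im,(100,120,80),(125,255,255),300):print(b[0],b[1])
```

```text
[ 0.42930653 -0.00928836  0.19745046]
expect [257.94116415 186.57295013]
[257.29417293 185.22368421] [ 239  167   37   37 1064]
```

Aligned: the cap is found at (257,185) against an expected (258,187). Grasping.

>>> {"op": "apply_moves", "data": {"commands": [{"dx":0,"dy":0,"dz":0.6,"turn":0,"claw":0.2},{"dx":0,"dy":0,"dz":1,"turn":0,"claw":0.2},{"dx":0,"dy":0,"dz":1,"turn":0,"claw":0.2},{"dx":0,"dy":0,"dz":1,"turn":0,"claw":0.2},{"dx":0,"dy":0,"dz":0.9,"turn":0,"claw":0.2},{"dx":0,"dy":0,"dz":0.55,"turn":0,"claw":0.2},{"dx":0,"dy":0,"dz":0,"turn":0,"claw":0.2},{"dx":0,"dy":0,"dz":0,"turn":0,"claw":-1},{"dx":0,"dy":0,"dz":0,"turn":0,"claw":-1},{"dx":0,"dy":0,"dz":0,"turn":0,"claw":-1},{"dx":0,"dy":0,"dz":0,"turn":0,"claw":-1},{"dx":0,"dy":0,"dz":0,"turn":0,"claw":-1}]}}

```text
t: 33.3
eef_pos: [0.4308, -0.0098, 0.0473]
orientation: [[-1.0, -0.0, 0.002], [-0.0, 1.0, -0.0], [-0.002, -0.0, -1.0]]
contact_force: [0.2, -0.3, 4.7]
gripper_width: 0.344
finger_force: 30.0
```

>>> {"op": "apply_moves", "data": {"commands": [{"dx":0,"dy":0,"dz":-0.4,"turn":0,"claw":-1},{"dx":0,"dy":0,"dz":-1,"turn":0,"claw":-1},{"dx":0,"dy":0,"dz":-1,"turn":0,"claw":-1},{"dx":0,"dy":0,"dz":-1,"turn":0,"claw":-1},{"dx":0,"dy":0.5,"dz":-0.4,"turn":0,"claw":-1},{"dx":0.2,"dy":1,"dz":0,"turn":0,"claw":-1},{"dx":0.2,"dy":1,"dz":0,"turn":0,"claw":-1},{"dx":0.2,"dy":1,"dz":0,"turn":0,"claw":-1},{"dx":0.2,"dy":1,"dz":0,"turn":0,"claw":-1},{"dx":0.07,"dy":1,"dz":0,"turn":0,"claw":-1},{"dx":0,"dy":1,"dz":0,"turn":0,"claw":-1},{"dx":0,"dy":1,"dz":0,"turn":0,"claw":-1}]}}

```text
t: 34.5
eef_pos: [0.4031, 0.2163, 0.1604]
orientation: [[-1.0, -0.0, 0.0], [-0.0, 1.0, -0.0], [-0.0, -0.0, -1.0]]
contact_force: [0.3, -0.3, -0.1]
gripper_width: 0.342
finger_force: 30.0
```

>>> {"op": "apply_moves", "data": {"commands": [{"dx":0,"dy":0.8,"dz":0,"turn":0,"claw":-1},{"dx":0,"dy":0.43,"dz":0,"turn":0,"claw":-1},{"dx":0,"dy":0,"dz":0,"turn":0,"claw":-1},{"dx":0,"dy":0,"dz":0,"turn":0,"claw":-1}]}}

```text
t: 34.9
eef_pos: [0.4034, 0.2513, 0.1602]
orientation: [[-1.0, -0.0, -0.001], [-0.0, 1.0, -0.001], [0.001, -0.001, -1.0]]
contact_force: [-1.1, -0.3, -0.7]
gripper_width: 0.346
finger_force: 30.0
```

Run:
```python
from h import *
o=ctrl.observe();print(o["eef_pos"],o["gripper_width"],o["contact_force"])
cv2.imwrite("pics/w9.png",cams.get_image("wrist")[...,::-1])
```

```text
[0.40336429 0.2513447  0.1601805 ] 0.3463412896389926 [-1.07048432 -0.30713553 -0.72387023]
```

View pics/w9.png

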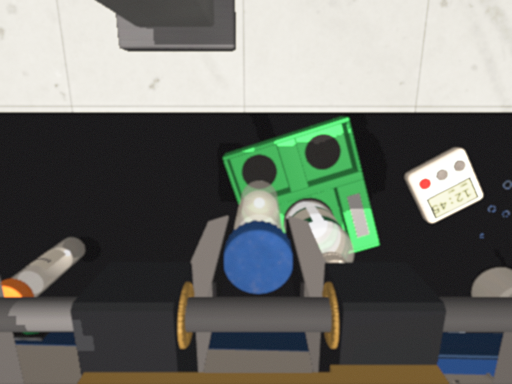

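The tube is over the free green pocket, pad at (259,168), and the water bottle stands in its own pocket at (320,230). Lowering.

>>> {"op": "apply_moves", "data": {"commands": [{"dx":0,"dy":0,"dz":0.6,"turn":0,"claw":-1},{"dx":0,"dy":0,"dz":1,"turn":0,"claw":-1},{"dx":0,"dy":0,"dz":0.9,"turn":0,"claw":-1},{"dx":0,"dy":0,"dz":0.6,"turn":0,"claw":-1},{"dx":0,"dy":0,"dz":0.3,"turn":0,"claw":-1},{"dx":0,"dy":0,"dz":0.07,"turn":0,"claw":-1},{"dx":0,"dy":0,"dz":0,"turn":0,"claw":-1},{"dx":0,"dy":0,"dz":0,"turn":0,"claw":-1}]}}

```text
t: 35.75
eef_pos: [0.4045, 0.2523, 0.0572]
orientation: [[-1.0, 0.0, 0.002], [0.0, 1.0, 0.001], [-0.002, 0.001, -1.0]]
contact_force: [-0.6, 0.1, -0.3]
gripper_width: 0.344
finger_force: 30.0
```

>>> {"op": "apply_moves", "data": {"commands": [{"dx":0,"dy":0,"dz":0.09,"turn":0,"claw":-1},{"dx":0,"dy":0,"dz":0.04,"turn":0,"claw":-1},{"dx":0,"dy":0,"dz":0,"turn":0,"claw":-1},{"dx":0,"dy":0,"dz":0,"turn":0,"claw":-1}]}}

```text
t: 36.15
eef_pos: [0.4036, 0.2523, 0.0525]
orientation: [[-1.0, -0.0, 0.0], [-0.0, 1.0, 0.0], [-0.0, 0.0, -1.0]]
contact_force: [0.2, -1.1, -1.4]
gripper_width: 0.344
finger_force: 30.0
```

>>> {"op": "apply_moves", "data": {"commands": [{"dx":0,"dy":0,"dz":0.04,"turn":0,"claw":-1},{"dx":0,"dy":0,"dz":0,"turn":0,"claw":-1},{"dx":0,"dy":0,"dz":0,"turn":0,"claw":-1}]}}

```text
t: 36.45
eef_pos: [0.4044, 0.2524, 0.0524]
orientation: [[-1.0, -0.0, 0.002], [-0.0, 1.0, 0.001], [-0.002, 0.001, -1.0]]
contact_force: [-0.1, -1.6, 8.0]
gripper_width: 0.345
finger_force: 30.0
```

Contact with the floor. I'll release, lift and pull back towards the middle, clear of both trays, for a final check.

>>> {"op": "apply_moves", "data": {"commands": [{"dx":0,"dy":0,"dz":-0.03,"turn":0,"claw":0.15},{"dx":0,"dy":0,"dz":0,"turn":0,"claw":0.15},{"dx":0,"dy":0,"dz":0,"turn":0,"claw":0.15},{"dx":0,"dy":0,"dz":0,"turn":0,"claw":0.15},{"dx":0,"dy":0,"dz":-0.5,"turn":0,"claw":0.15},{"dx":0,"dy":0,"dz":-1,"turn":0,"claw":0.15},{"dx":0,"dy":0,"dz":-1,"turn":0,"claw":0.15},{"dx":0,"dy":0,"dz":-1,"turn":0,"claw":0.15},{"dx":0,"dy":0,"dz":-1,"turn":0,"claw":0.15},{"dx":0,"dy":-0.5,"dz":-0.7,"turn":0,"claw":0.15},{"dx":0.3,"dy":-1,"dz":0,"turn":0,"claw":0.15},{"dx":0.3,"dy":-1,"dz":0,"turn":0,"claw":0.15}]}}

```text
t: 37.65
eef_pos: [0.3859, 0.1767, 0.2086]
orientation: [[-1.0, -0.002, 0.001], [-0.002, 1.0, 0.0], [-0.001, 0.0, -1.0]]
contact_force: [0.1, -0.8, 0.1]
gripper_width: 0.577
finger_force: 0.0
```

>>> {"op": "apply_moves", "data": {"commands": [{"dx":0.4,"dy":-1,"dz":0,"turn":0,"claw":0.15},{"dx":0.4,"dy":-1,"dz":0,"turn":0,"claw":0.15},{"dx":0.4,"dy":-1,"dz":0,"turn":0,"claw":0.15},{"dx":0.3,"dy":-1,"dz":0,"turn":0,"claw":0.15},{"dx":0,"dy":-0.5,"dz":0,"turn":0,"claw":0.15},{"dx":0,"dy":0,"dz":0,"turn":0,"claw":0.15},{"dx":0,"dy":0,"dz":0,"turn":0,"claw":0.15}]}}

```text
t: 38.35
eef_pos: [0.3407, 0.0425, 0.208]
orientation: [[-1.0, 0.001, 0.0], [0.001, 1.0, 0.001], [-0.0, 0.001, -1.0]]
contact_force: [0.1, 0.9, -0.7]
gripper_width: 0.576
finger_force: 0.0
```

Run:
```python
from h import *
o=ctrl.observe();print(o["t"],o["eef_pos"],o["contact_force"])
t=cams.get_image("top")[150:250,110:390];s=cams.get_image("scene")[150:320,80:430]
a=cv2.resize(t,(800,286),interpolation=cv2.INTER_CUBIC);b=cv2.resize(s,(640,311),interpolation=cv2.INTER_CUBIC)
cv2.imwrite("pics/final.png",np.vstack([a,np.pad(b,((0,0),(0,160),(0,0)))])[...,::-1])
```

```text
38.35 [0.34071034 0.04246335 0.20801238] [ 0.08269257  0.86077492 -0.67728416]
```

View pics/final.png

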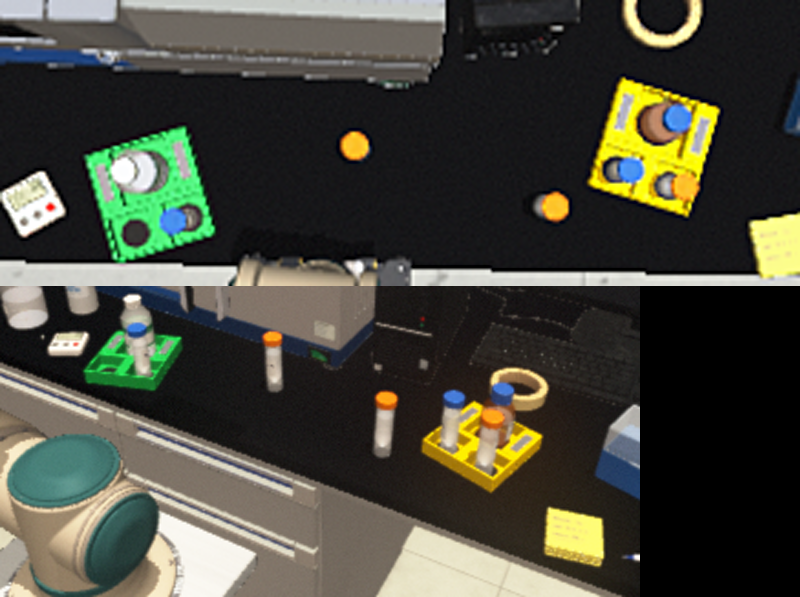

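All five stand upright in their pockets: green has the bottle at (135,172) and blue at (175,222); yellow has amber at (670,120), blue at (628,170) and orange at (682,187). The decoys, timer, notes and tape have not moved.

```bash
python3 -c "
from plant import ticket
print(ticket.sign_off())"
```

```text
the job is handed in; nothing more can be done
None
```

Both kits are made up and the job is handed in: all five items stand upright in their pockets, and the note block, timer, tape and decoy tubes are where they started; the robot's clock read about 38 s.

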